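# Make the coffee mill ready to grind

### The arm

A 6-joint arm with a two-finger parallel gripper is mounted at the origin on the work surface. World frame = base frame: x ahead of the robot, y to its left, z up, the work surface at z = 0. Lengths are in m, angles in rad, forces in N, time in s.
With the tool pointing down it reaches from about 0.35 to 0.975 m from the base axis. Payload 4.9 kg.
Tool frame: the origin (TCP) lies on the mounting face of the last link; the fingertips stand 173 mm ahead of it and the grasp point (between the pads) lies ctrl.pinch_z ahead of it (ctrl.pinch_z is the distance from the TCP to the grasp point, in m); z points along the fingers, y is the line along which they close (so a half turn about z gives the same grasp; the last joint's range is limited). The gripper opens to 85 mm and grips with 20 to 120 N. Pads are 22 mm wide; open, the fingers measure 114 mm over their backs; the gripper's body (76 mm by 85 mm) begins 54 mm behind the grasp point. The pads swing forward as they close: fully open they stand 13 mm farther back than shut.
Start: joints at [1.002, 0.053, 1.613, -0, 1.476, -0.119], TCP at [0.272, 0.563, 0.405] pointing down, gripper open.
Joint ranges: [-3.01, 3.01], [-1.01, 2.22], [0.06, 2.58], [-1.02, 4.17], [0.09, 2.62], [-3.14, 3.14]. Speed limits (rad/s): [2.57, 2.57, 3.14, 3.14, 3.14, 3.14].

### API

Orientations are given as a rotation vector (axis times angle).
In Python, from station import telemetry, eyes, ctrl gives the robot as it stands.
- The arm moves only by the tool apply_moves, never from a script. Its argument "plan" is a list of rows, each a list of 5 numbers: the finger opening in m, from 0 to 0.0854, then the shift along the tool's x, y, z in m, then the turn about the tool's z in rad. In form: [[jaw, x, y, z, roll], ...]. A call has 1 to 12 rows; each row is the pose to reach, as a shift and turn from the pose commanded when the call began, along the tool's axes at that moment; what a row does not reach only later rows make up. A row lasts 1/12 s, in which the tool goes at most 41.7 mm and 7.16 degrees, less where a joint would pass 70% of its speed; a pose out of reach is approached as far as the arm can. A call with a gripper value outside its range is refused whole. The fingers move at their own pace and stop on an object; "newtons" is the grip in N (left out, the last holds). Time passes only in rows, so rows that repeat a pose let the fingers close. It gives the time, the measured TCP pose, the force, the opening and the grip force at its end, in the units of the state.
- telemetry.get_obs(): the state, without advancing time (a new reading comes with each control period).
- eyes.get_image(name): name is "side" or "top" or "wrist"; returns a dict with "img" (400x640x3 uint8, blue, green, red), "range_z" (400x640 float32, m along the optical axis (not along the pixel's ray), 0 where there is no reading), "K" (3x3 intrinsics, pixels), "pose" (4x4, takes a point from camera to world coordinates); the wrist camera has in their place "hand_eye" (4x4, takes a point from camera to tool coordinates, whose origin is the TCP and whose axes are the flange's). Camera axes: x right, y down, z forward; pixel columns grow to the right and rows downward; lengths in m; the calibration is good to about 2 mm. A picture is of the moment at which its call begins: read the wrist's pose just before it.
- ctrl.finish_job(): hands the job in; it is judged then, once.
Trained networks look in a picture, given as the dict that the camera call returned (one of the last four; its "shot" number tells which), for a name from the list of things; names that differ only in an ending like _2 or _b are one class to them, and where a whole thing is asked for, a point or a joint stands for the part that bears it (a point fixed in the world has none). Each returns a list of dicts, best first, with "confidence" (0 to 1); they miss things now and then, are a little off and sometimes report something else, mostly with a low value. They report only what shows in the picture. A call takes as long as a camera call.
- eyes.search_frame(thing, picture): "box" ([left, top, right, bottom] in pixels, round what is visible of it).
- eyes.outline_of(thing, picture): "region" (400x640 bool, what is visible of it) and "box" ([left, top, right, bottom] in pixels, round what is visible of it).
- eyes.tip_of(thing, picture): "point" ([column, row] in pixels: a listed point, or the origin of a listed thing).
The state is a dict: "t": time; "q": joint angles; "dq": joint speeds; "effort": joint torques, N m; "tool_pos": TCP position; "tool_rot": TCP orientation; "contact_force": force on the tool from outside, world axes, zero at the start; "wrist_torque": the same for the moment, N m; "opening": finger opening in m; "grip_force": force on a finger pad.
Only numpy, scipy, OpenCV 4.12 (cv2) and the standard library are available. Lean on these libraries where they do the work, as an engineer would, in place of code of your own. Each camera call takes 0.05 s, during which the arm holds its last target. There are 200 camera calls.

### The job

Get the grey coffee mill ready: press the popped-up caps of both its hoppers down until they snap fully home, push its open drawer fully shut, and turn the grind knob until the pointer points at the small brass tab on the dial's rim, leaving the tab where it is. Leave the cup, tumbler, bowl and domino tray standing where they are, and let go of everything.

Things in the scene. Friction and masses are not known exactly. Their poses are not given: they have to be found in the camera images.
- mill: Coffee mill: fixed grey plastic housing 140 (x, deep) x 300 (y, wide) x 85 mm high. Origin: centre of its underside on the table. Its -x side is the front with the drawer. Standing in a row on its top, at y = -100, 0 and +100 mm, are three fixed units in any order: the tall hopper, the short hopper and the dial.
- drawer (a joint): How far the drawer is pulled out of the mill's front towards the mill's -x, in m: 0 shut (front panel against the housing), up to 0.07. The drawer is 184 mm wide, its front panel stands from 14 to 72 mm above the table. It slides stiffly (about 3 N) and stays where it is left.
- drawer_handle (a point): Centre of the outer face of the drawer's steel handle bar, axes as the mill's. The bar is 90 mm long along y, 12 mm thick, 26 mm tall, its centre 55 mm above the table. This point moves with the drawer; shut, it is at x = -106 mm, y = 0 of the mill.
- cap_tall (a joint): Height of the tall hopper's cap above its home seat, in m: 0 home, 0.028 popped up (start). An over-centre detent resists with about 8 N on the way down; pressed less than half way the cap springs back up, beyond half way it snaps home and stays.
- cap_tall_top (a point): Centre of the flat top of the tall hopper's black cap (76 mm across, 22 mm tall), z up. The hopper is a steel tube 72 mm across. Home, the top is 189 mm above the table; popped up, 217 mm, which may stand in the way of a gripper's body at the knob.
- cap_short (a joint): Height of the short hopper's cap above its home seat, in m: 0 home, 0.028 popped up (start). Same detent as the tall one, about 8 N.
- cap_short_top (a point): Centre of the flat top of the short hopper's black cap (64 mm across, 22 mm tall), z up. The hopper is a steel tube 60 mm across. Home, the top is 152 mm above the table; popped up, 180 mm.
- knob (a joint): Angle of the grind knob, rad, growing counter-clockwise seen from above; range -1.5 to 3.5, friction about 0.06 Nm. It stays where it is left.
- knob_grip (a point): On the knob's vertical axis (also the axis of the pointer and tab), 125 mm above the table. The knob is a black upright bar 46 mm long along this point's x, 14 mm thick along its y, from 106 to 134 mm above the table, on a disc 42 mm across (97 to 106 mm) over the flat white dial, 92 mm across. The point turns with the knob; at joint 0 its axes are the mill's.
- pointer (a joint): Angle of the thin black pointer (tip 38 mm from the axis, lying on the dial under the knob), rad, counter-clockwise from above; at 0 it points to the mill's front (-x). It is geared to the knob and turns half as far: pointer = 0.5 x knob.
- pointer_tip (a point): Tip of the pointer, 97 mm above the table; the pointer points along this point's -x.
- tab (a joint): Angle of the small brass memo tab on the dial's rim, about the same axis and from the same zero as the pointer, rad. It differs from run to run and stays put. The pointer is set when pointer equals this.
- tab_mark (a point): Middle of the inner end of the brass tab (10 mm wide, 20 mm long, reaching 39 to 59 mm from the dial's axis, its top 102 mm above the table), 39 mm from the axis, 97 mm above the table; the tab lies along this point's -x from the axis.
- cup: Steel coffee cup with a handle at its +y, 76 mm across, 78 mm high, origin at the centre of its underside. To be left alone.
- tumbler: Empty clear plastic tumbler, 74 mm across, 105 mm high, origin at the centre of its underside. To be left alone.
- bowl: Small glazed ceramic bowl, 110 mm across, 48 mm high, origin at the centre of its underside. The cup, tumbler and bowl stand in any order at the drawer's two sides and beside the mill. To be left alone.
- domino_tray: Wooden tray of green dominoes behind the mill, 110 (x) x 220 (y) x 22 mm, origin at the centre of its underside. To be left alone.

How it is judged:
At the end, for the whole second after the job is handed in: Both hopper caps home (joints below 3 mm), drawer shut (below 3 mm), pointer within 0.12 rad of the tab (its tip within the tab's width); cup, tumbler, bowl and domino tray upright (within 0.1 rad), at rest and within 20 mm of where they started; the tab not pushed along the rim by more than 4 mm (value of joint each of cap_tall, cap_short, drawer below 0.003 m and angle between the x axis of pointer_tip and the x axis of tab_mark, either way round below 0.12 rad and angle between each of cup, tumbler, bowl, domino_tray's own z axis and vertical below 0.1 rad and distance of each of cup, tumbler, bowl, domino_tray from where it was at the start of the episode below 0.02 m and linear speed of each of cup, tumbler, bowl, domino_tray below 0.02 m/s); the robot touches nothing.
It fails at once if the steel cup is pushed more than 30 mm away or tipped over (distance of cup from where it was at the start of the episode above 0.03 m or angle between cup's own z axis and vertical above 0.5 rad).
It fails at once if the clear tumbler is pushed more than 30 mm away or tipped over (distance of tumbler from where it was at the start of the episode above 0.03 m or angle between tumbler's own z axis and vertical above 0.5 rad).
It fails at once if the ceramic bowl is pushed more than 30 mm away or tipped over (distance of bowl from where it was at the start of the episode above 0.03 m or angle between bowl's own z axis and vertical above 0.5 rad).
It fails at once if the domino tray is pushed more than 30 mm away or tipped over (distance of domino_tray from where it was at the start of the episode above 0.03 m or angle between domino_tray's own z axis and vertical above 0.5 rad).
It fails at once if the brass tab is pushed along the rim (more than 4 mm) (distance of tab_mark from where it was at the start of the episode above 0.004 m).
It also fails if it takes over 72 s, if anything falls off the work surface, if the arm or the gripper's body presses on something with over 40 N, if the wrist force passes 120 N, or if a joint passes its speed limit or range.

## Working session

There is one attempt and no reset: what is moved stays moved. The work goes in short steps, Python scripts to look and compute and a tool call to move; the robot and the scene stay as the last step left them, time stands still between calls to the robot, and variables do not carry over. Pictures are saved under pics/ and viewed, at most 10 in all, crops included, and the job is handed in when it is done.

Besides the shell and the picture viewer there is one more tool, called after "Call:" by a JSON object that holds its "name" and its "arguments", one argument or row to a line. apply_moves: Moves the arm, as the interface text tells. Its arguments: {"type":"object","properties":{"plan":{"type":"array","items":{"type":"array","items":{"type":"number"}}},"newtons":{"type":"number"}},"required":["plan"]}

```bash
mkdir -p pics
cat > h.py <<'E'
import numpy as np, cv2
from scipy.spatial.transform import Rotation as R
from station import telemetry, eyes, ctrl
def T(o):
    M=np.eye(4); M[:3,:3]=R.from_rotvec(o['tool_rot']).as_matrix(); M[:3,3]=o['tool_pos']; return M
def shot(n):
    o=telemetry.get_obs(); p=eyes.get_image(n)
    if n=='wrist': p['pose']=T(o)@p['hand_eye']
    return p
def ray(p,uv):
    d=np.linalg.inv(p['K'])@[uv[0],uv[1],1.]; return p['pose'][:3,3], p['pose'][:3,:3]@d
def atz(p,uv,z):
    o,d=ray(p,uv); return o+d*(z-o[2])/d[2]
def pt(p,uv):
    u,v=int(round(uv[0])),int(round(uv[1])); w=p['range_z'][max(v-2,0):v+3,max(u-2,0):u+3]; w=w[w>0]
    o,d=ray(p,uv); return o+d*np.median(w) if len(w) else o*np.nan
def proj(p,X):
    c=np.linalg.inv(p['pose'])@np.r_[X,1]; k=p['K']@c[:3]; return k[:2]/k[2]
E
python3 - <<'E'
from h import *
np.set_printoptions(precision=4,suppress=True)
o=telemetry.get_obs(); print(o['t'],o['tool_pos'],o['tool_rot'],ctrl.pinch_z)
for n in ['top','side']:
    p=shot(n); cv2.imwrite(f'pics/{n}0.png',p['img']); print(n,p['pose'][:3,3])
    for t in ['mill','drawer_handle','cap_tall_top','cap_short_top','knob_grip','pointer_tip','tab_mark','cup','tumbler','bowl','domino_tray']:
        r=eyes.tip_of(t,p)
        for q in r[:2]: print(t,round(q['confidence'],2),np.round(q['point'],1),pt(p,q['point']))
E
```

```text
0.0 [0.2716 0.5626 0.4034] [-0.7005 -3.0618  0.0031] 0.1547
top [0.4992 0.0345 0.8734]
mill 0.77 [365.1 201.1] [ 0.5998 -0.042   0.1677]
drawer_handle 0.63 [270.8 257.3] [0.504  0.1477 0.0035]
drawer_handle 0.61 [357.6 262.4] [ 0.4907 -0.0374  0.0252]
cap_tall_top 0.64 [378.4 181.2] [ 0.626  -0.06    0.2169]
cap_short_top 0.67 [318.9 176.2] [0.6441 0.0397 0.1799]
cap_short_top 0.42 [271.  254.2] [0.5106 0.1473 0.0035]
knob_grip 0.87 [424.4 201.4] [ 0.6022 -0.1561  0.1337]
tab_mark 0.63 [423.7 221.6] [ 0.5681 -0.1628  0.0935]
cup 0.82 [431.1 286. ] [ 0.439  -0.1932  0.0045]
tumbler 0.91 [273.  258.8] [0.5007 0.1427 0.0049]
tumbler 0.68 [322.2 176.5] [0.6435 0.0339 0.1795]
bowl 0.98 [261.4 175.6] [0.6842 0.1691 0.0054]
domino_tray 0.94 [390.4 128.3] [ 0.7834 -0.1196  0.0195]
side [ 0.1603 -0.5993  0.5856]
mill 0.79 [351.9 273.2] [ 0.5617 -0.1351  0.0852]
drawer_handle 0.59 [289.3 265.8] [ 0.4965 -0.026   0.0603]
drawer_handle 0.39 [350.  272.2] [ 0.5603 -0.1313  0.0856]
cap_tall_top 0.6 [359.6 184.6] [ 0.6241 -0.0713  0.2181]
cap_short_top 0.92 [334.9 175.5] [0.6544 0.0419 0.1815]
knob_grip 0.56 [380.5 252.9] [ 0.599  -0.1644  0.1323]
knob_grip 0.47 [367.5 277. ] [ 0.5655 -0.172   0.0999]
pointer_tip 0.52 [362.6 272.4] [ 0.5701 -0.1539  0.0957]
tab_mark 0.52 [369.9 277.7] [ 0.5709 -0.1723  0.096 ]
tab_mark 0.3 [251.6 245.5] [0.4898 0.1232 0.0228]
cup 0.69 [314.4 357.4] [ 0.4168 -0.2263  0.0514]
tumbler 0.76 [253.5 245.7] [0.4934 0.1212 0.022 ]
tumbler 0.56 [361.3 181.4] [ 0.6358 -0.0622  0.2173]
bowl 0.68 [314.3 220.1] [0.6072 0.0493 0.0851]
domino_tray 0.75 [429.4 261.3] [ 0.7736 -0.1359  0.0186]
domino_tray 0.24 [356.2 182.9] [ 0.6242 -0.0616  0.2174]
```

Run:
```python
import cv2
a=cv2.imread('pics/top0.png')[90:340,210:490]; b=cv2.imread('pics/side0.png')[150:400,210:490]
a=cv2.resize(a,None,fx=1.43*1,fy=1.43*1,interpolation=3); a=cv2.resize(cv2.imread('pics/top0.png')[90:340,210:490],(400,357),interpolation=3);b=cv2.resize(b,(400,357),interpolation=3)
cv2.imwrite('pics/c0.png',cv2.hconcat([a,b]))
```

```text
(no output)
```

View pics/c0.png

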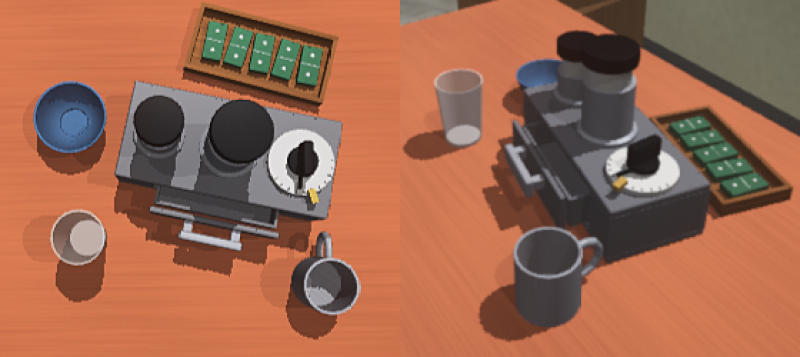

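The top view (left) shows the short hopper on the left, the tall one in the middle and the dial on the right. The drawer is open at the front, the cup is front right, the tumbler front left and the bowl on the left. The tab sits a little counter-clockwise of the pointer, so next I'll fit the mill's pose from depth.

```bash
cat >> h.py <<'E'
def cloud(p):
    v,u=np.mgrid[:400,:640]; z=p['range_z']; K=p['K']
    c=np.stack([(u-K[0,2])/K[0,0]*z,(v-K[1,2])/K[1,1]*z,z],-1)
    w=c@p['pose'][:3,:3].T+p['pose'][:3,3]; w[z<=0]=np.nan; return w
def circ(w,xy,z0,z1,r):
    m=(w[...,2]>z0)&(w[...,2]<z1)&(np.hypot(w[...,0]-xy[0],w[...,1]-xy[1])<r); q=w[m]
    (x,y),rr=cv2.minEnclosingCircle(q[:,:2].astype(np.float32)); return np.r_[x,y,np.median(q[:,2]),rr,m.sum()],q
def move(xyz,yaw):
    """shift in tool axes to bring TCP to xyz, tool x axis at world yaw"""
    o=telemetry.get_obs(); M=T(o); d=M[:3,:3].T@(np.array(xyz)-M[:3,3])
    cur=np.arctan2(M[1,0],M[0,0]); r=-(yaw-cur); r=(r+np.pi)%(2*np.pi)-np.pi
    return np.round(d,4),round(r,4),'alt',round(r-np.sign(r)*np.pi,4),'cur yaw',round(cur,4)
E
python3 - <<'E'
from h import *
np.set_printoptions(precision=4,suppress=True)
p=shot('top'); w=cloud(p)
t,_=circ(w,(.626,-.064),.205,.23,.06); s,_=circ(w,(.645,.04),.17,.19,.05); k,q=circ(w,(.60,-.157),.125,.145,.04)
print(t,s,k); d,dq=circ(w,(.60,-.157),.09,.101,.06); print('dial',d)
q2=q[:,:2]-q[:,:2].mean(0); print('knob axis',np.linalg.svd(q2.T)[0][:,0])
hm=(w[...,2]>.055)&(w[...,2]<.08)&(abs(w[...,0]-.47)<.07)&(abs(w[...,1]+.04)<.1); q=w[hm]; print('handle/drawer',len(q))
h=eyes.outline_of('drawer_handle',p)
for x in h[:3]:
    q=w[x['region']]; print(x['confidence'],x['box'],np.nanmedian(q,0))
    g=q[(q[:,2]>.055)]; print(len(g), g.min(0) if len(g) else 0, g.max(0) if len(g) else 0)
    if len(g)>10: c=g[:,:2]-g[:,:2].mean(0);U=np.linalg.svd(c.T)[0]; print(g.mean(0),U[:,0],(c@U).min(0),(c@U).max(0))
print(eyes.get_image('wrist')['hand_eye']); o=telemetry.get_obs(); print(T(o))
E
```

```text
[   0.6265   -0.0615    0.2168    0.0381 1593.    ] [  0.6485   0.0363   0.1799   0.0321 991.    ] [  0.6039  -0.1587   0.1332   0.0229 203.    ]
dial [   0.5988   -0.161     0.093     0.0515 1276.    ]
knob axis [-0.9998  0.0199]
handle/drawer 866
0.56 [315.9, 221.9, 406.0, 266.6] [ 0.5359 -0.0452  0.0379]
984 [ 0.4855 -0.1314  0.0555] [0.5757 0.0483 0.0865]
[ 0.5201 -0.0408  0.0671] [0.1782 0.984 ] [-0.0868 -0.0295] [0.092  0.0406]
[[ 0.0006 -0.9557 -0.2945  0.0763]
 [ 1.      0.0001  0.0019  0.0001]
 [-0.0018 -0.2945  0.9557  0.0314]
 [ 0.      0.      0.      1.    ]]
[[-0.9005  0.4348 -0.      0.2718]
 [ 0.4348  0.9005 -0.      0.5628]
 [-0.     -0.     -1.      0.4047]
 [ 0.      0.      0.      1.    ]]
```

Call:
{"name": "apply_moves", "arguments": {
  "plan": [
    [0,-0.142,-0.078,-0.02,-0.11],
    [0,-0.284,-0.155,-0.02,-0.22],
    [0,-0.426,-0.233,-0.02,-0.32],
    [0,-0.568,-0.31,-0.02,-0.43],
    [0,-0.568,-0.31,-0.02,-0.43],
    [0,-0.568,-0.31,-0.02,-0.43],
    [0,-0.568,-0.31,-0.02,-0.43],
    [0,-0.568,-0.31,-0.02,-0.43],
    [0,-0.568,-0.31,-0.02,-0.43],
    [0,-0.568,-0.31,-0.02,-0.43],
    [0,-0.568,-0.31,-0.02,-0.43],
    [0,-0.568,-0.31,-0.02,-0.43]
  ]
}}

```text
t: 2.35
tool_pos: [0.5633, 0.1547, 0.4218]
tool_rot: [0.031, 3.141, 0.0]
contact_force: [-0.2, -0.1, 0.4]
opening: -0.0
grip_force: 0.0
```

Run:
```python
from h import *
print(telemetry.get_obs()['tool_pos'],telemetry.get_obs()['q'],move((.6485,.0363,.36),3.12))
```

```text
[0.56330168 0.15470072 0.42181984] [ 1.40639567e-01 -5.36671425e-02  1.69071330e+00  1.10398466e-04
  1.50387313e+00 -1.41019761e+00] (array([-0.0875, -0.1167,  0.0619]), np.float64(0.0016), 'alt', np.float64(-3.14), 'cur yaw', np.float64(3.1216))
```

Call:
{"name": "apply_moves", "arguments": {
  "plan": [
    [0,-0.03,-0.04,0,0],
    [0,-0.06,-0.08,0,0],
    [0,-0.0875,-0.1165,0,0],
    [0,-0.0875,-0.1165,0.02,0],
    [0,-0.0875,-0.1165,0.05,0],
    [0,-0.0875,-0.1165,0.065,0],
    [0,-0.0875,-0.1165,0.075,0],
    [0,-0.0875,-0.1165,0.084,0],
    [0,-0.0875,-0.1165,0.09,0],
    [0,-0.0875,-0.1165,0.094,0],
    [0,-0.0875,-0.1165,0.094,0]
  ]
}}

```text
t: 3.27
tool_pos: [0.6471, 0.0393, 0.3263]
tool_rot: [-0.029, -3.139, -0.001]
contact_force: [0.4, 0.5, 0.6]
opening: 0.0004
grip_force: 0.0
```

Run:
```python
from h import *
o=telemetry.get_obs();print(o['tool_pos'],o['contact_force'])
w=cloud(shot('side'))
for z0,z1 in [(.14,.16),(.17,.19)]:
    m=(w[...,2]>z0)&(w[...,2]<z1)&(np.hypot(w[...,0]-.6485,w[...,1]-.0363)<.034); print(z0,m.sum())
print(move((.6265,-.0615,.41),3.12))
```

```text
[0.64710857 0.03928239 0.32630298] [0.4470548  0.48339731 0.57805492]
0.14 255
0.17 104
(array([ 0.019, -0.101, -0.083]), np.float64(0.0027), 'alt', np.float64(-3.1389), 'cur yaw', np.float64(3.1227))
```

Call:
{"name": "apply_moves", "arguments": {
  "plan": [
    [0,0,0,-0.04,0],
    [0,0,0,-0.083,0],
    [0,0.006,-0.034,-0.085,0],
    [0,0.012,-0.067,-0.085,0],
    [0,0.019,-0.101,-0.085,0],
    [0,0.019,-0.101,-0.075,0],
    [0,0.019,-0.101,-0.065,0],
    [0,0.019,-0.101,-0.056,0],
    [0,0.019,-0.101,-0.048,0],
    [0,0.019,-0.101,-0.042,0],
    [0,0.019,-0.101,-0.037,0],
    [0,0.019,-0.101,-0.037,0]
  ]
}}

```text
t: 4.32
tool_pos: [0.6267, -0.061, 0.3632]
tool_rot: [-0.029, -3.14, -0.001]
contact_force: [0.7, 1.1, 0.9]
opening: 0.0001
grip_force: 0.0
```

Run:
```python
from h import *
o=telemetry.get_obs();print(o['tool_pos'],o['contact_force'])
print(move((.644,-.159,.42),3.12))
```

```text
[ 0.62671264 -0.06102127  0.36315568] [0.72098374 1.05513785 0.90775788]
(array([-0.019 , -0.0976, -0.057 ]), np.float64(0.0032), 'alt', np.float64(-3.1384), 'cur yaw', np.float64(3.1232))
```

Now up and over to view the dial from near, with the fingers opening. After this move I'll check both caps from the top.

Call:
{"name": "apply_moves", "arguments": {
  "plan": [
    [0,0,0,-0.04,0],
    [0.06,-0.005,-0.03,-0.057,0],
    [0.06,-0.012,-0.065,-0.057,0],
    [0.06,-0.019,-0.0975,-0.057,0],
    [0.06,-0.019,-0.0975,-0.057,0],
    [0.06,-0.019,-0.0975,-0.057,0]
  ]
}}

```text
t: 4.82
tool_pos: [0.6439, -0.1609, 0.4206]
tool_rot: [-0.034, -3.14, -0.002]
contact_force: [-0.0, 0.7, -0.0]
opening: 0.0594
grip_force: 0.0
```

Run:
```python
from h import *
np.set_printoptions(precision=4,suppress=True)
p=shot('wrist'); w=cloud(p); cv2.imwrite('pics/w1.png',p['img'])
for n,xy,r in (('tall',(.6265,-.0615),.03),('short',(.6485,.0363),.025)):
    m=np.hypot(w[...,0]-xy[0],w[...,1]-xy[1])<r; print(n,m.sum(),np.nanmedian(w[m],0))
for t,z in (('knob_grip',.134),('pointer_tip',.097),('tab_mark',.097)):
    for q in eyes.tip_of(t,p)[:2]: print(t,round(q['confidence'],2),q['point'],atz(p,q['point'],z),pt(p,q['point']))
k,q=circ(w,(.60,-.158),.127,.145,.04); print('knob',k,q.mean(0)); q2=q[:,:2]-q[:,:2].mean(0); print(np.linalg.svd(q2.T)[0][:,0])
d,_=circ(w,(.60,-.158),.092,.0995,.05); print('dial',d)
hsv=cv2.cvtColor(p['img'],cv2.COLOR_BGR2HSV)
m=(abs(w[...,2]-.1)<.008)&(np.hypot(w[...,0]-.604,w[...,1]+.1587)<.065)&(hsv[...,1]>110)&(hsv[...,2]>100); print('brass',m.sum(),np.median(w[m],0) if m.sum() else '')
t=telemetry.get_obs();print(t['tool_pos'],proj(p,(.604,-.1587,.097)))
```

```text
tall 6053 [ 0.6253 -0.0615  0.1885]
short 2895 [0.6477 0.0363 0.1517]
knob_grip 0.89 [324.5, 148.1] [ 0.6007 -0.1578  0.134 ] [ 0.6008 -0.1578  0.1333]
pointer_tip 0.46 [328.5, 107.5] [ 0.5693 -0.1533  0.097 ] [ 0.5693 -0.1533  0.0961]
tab_mark 0.84 [311.5, 104.1] [ 0.5661 -0.1685  0.097 ] [ 0.5661 -0.1686  0.0931]
knob [  0.6036  -0.1579   0.133    0.0231 946.    ] [ 0.6026 -0.1581  0.1328]
[-0.9995  0.0317]
dial [   0.6      -0.1591    0.0926    0.0493 3655.    ]
brass 252 [ 0.556  -0.17    0.1008]
[ 0.6437 -0.1587  0.421 ] [323.2972 146.5638]
```

View pics/w1.png

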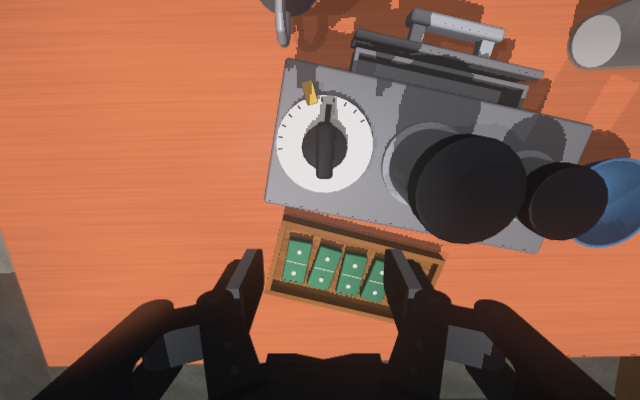

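Both caps are home. In the wrist view the dial's centre is at (324,145), the pointer tip at (329,103) and the tab at (311,95). The knob needs about +0.77 rad, so I'll grip it now.

Call:
{"name": "apply_moves", "arguments": {
  "newtons": 40,
  "plan": [
    [0.05,0.02,0,0,0.012],
    [0.05,0.04,0,0.01,0.012],
    [0.05,0.04,0,0.05,0.012],
    [0.05,0.04,0,0.085,0.012],
    [0.05,0.04,0,0.115,0.012],
    [0.05,0.04,0,0.134,0.012],
    [0.05,0.04,0,0.134,0.012],
    [0,0.04,0,0.134,0.012],
    [0,0.04,0,0.134,0.012],
    [0,0.04,0,0.134,0.012],
    [0,0.04,0,0.134,0.012],
    [0,0.04,0,0.134,0.012]
  ]
}}

```text
t: 6.02
tool_pos: [0.604, -0.1589, 0.2883]
tool_rot: [0.049, 3.14, -0.001]
contact_force: [-0.3, -1.5, 0.7]
opening: 0.0129
grip_force: 41.9
```

Call:
{"name": "apply_moves", "arguments": {
  "plan": [
    [0,0,0,0,-0.1],
    [0,0,0,0,-0.2],
    [0,0,0,0,-0.3],
    [0,0,0,0,-0.4],
    [0,0,0,0,-0.5],
    [0,0,0,0,-0.6],
    [0,0,0,0,-0.7],
    [0,0,0,0,-0.77],
    [0,0,0,0,-0.77],
    [0,0,0,0,-0.77]
  ]
}}

```text
t: 6.85
tool_pos: [0.604, -0.1592, 0.2883]
tool_rot: [-1.131, 2.93, -0.001]
contact_force: [0.5, 0.2, 2.1]
opening: 0.0129
grip_force: 42.0
```

```bash
cat > m.py <<'E'
from h import *
np.set_printoptions(precision=4,suppress=True)
o=telemetry.get_obs(); print(o['tool_pos'],o['contact_force'],o['wrist_torque'],o['q'][5],move((0.6,-.16,.4),3.12))
ax=np.array([.6034,-.1583])
for n in ('top','wrist','side'):
    p=shot(n); cv2.imwrite(f'pics/{n}2_{o["t"]:.1f}.png',p['img'])
    for t in ('pointer_tip','tab_mark'):
        for q in eyes.tip_of(t,p)[:2]:
            a=atz(p,q['point'],.097)[:2]-ax; print(n,t,round(q['confidence'],2),np.round(q['point']),'r',round(np.hypot(*a),4),'ang',round((np.arctan2(a[1],a[0])%(2*np.pi))-np.pi+.225,3))
    w=cloud(p); hsv=cv2.cvtColor(p['img'],cv2.COLOR_BGR2HSV); rr=np.hypot(w[...,0]-ax[0],w[...,1]-ax[1])
    m=(abs(w[...,2]-.1)<.008)&(rr<.065)&(rr>.035)&(hsv[...,1]>110)&(hsv[...,2]>100)
    if m.sum()>10: a=np.median(w[m],0)[:2]-ax; print('brass',m.sum(),np.arctan2(a[1],a[0])%(2*np.pi)-np.pi+.225)
E
python3 m.py
```

```text
[ 0.604  -0.1592  0.2883] [0.5476 0.1563 2.0987] [-0.0334  0.1334  0.0412] -2.684248353537303 (array([ 0.0035,  0.002 , -0.1117]), np.float64(0.7583), 'alt', np.float64(-2.3833), 'cur yaw', np.float64(-2.4049))
top tab_mark 0.34 [380. 187.] r 0.0857 ang -1.758
wrist pointer_tip 0.74 [354. 190.] r 0.0362 ang 0.496
wrist tab_mark 0.69 [357. 185.] r 0.0393 ang 0.491
brass 705 0.48034966431731296
side pointer_tip 0.7 [352. 274.] r 0.0531 ang 0.021
side pointer_tip 0.57 [367. 275.] r 0.0338 ang 0.419
side tab_mark 0.42 [367. 276.] r 0.0352 ang 0.48
brass 44 0.5113424970995556
```

The knob is aligned (pointer 0.496, tab 0.491). Next I release it, lift off and move round to the front of the drawer.

Call:
{"name": "apply_moves", "arguments": {
  "plan": [
    [0.04,0,0,0,0],
    [0.04,0,0,0,0],
    [0.04,0,0,0,0],
    [0.04,0,0,-0.02,0],
    [0.04,0,0,-0.06,0],
    [0.04,0,0,-0.1,0.1],
    [0,0,0,-0.11,0.22],
    [0,0,0,-0.11,0.34],
    [0,0,0,-0.11,0.46],
    [0,0,0,-0.11,0.58],
    [0,0,0,-0.11,0.7],
    [0,0,0,-0.11,0.76]
  ]
}}

```text
t: 8.3
tool_pos: [0.6036, -0.1591, 0.3967]
tool_rot: [-0.042, -3.14, -0.001]
contact_force: [0.6, -0.3, -0.1]
opening: 0.0
grip_force: 0.0
```

```bash
python3 m.py
python3 - <<'E'
from h import *
p=shot('wrist'); cv2.imwrite('pics/w3.png',p['img'])
c=np.array([.6262,-.0613]); ex=np.array([.975,-.223]); ey=np.array([.223,.975])
w=cloud(p)
for n in ('wrist','top'):
    if n=='top': p=shot('top'); w=cloud(p)
    mx=(w[...,:2]-c)@ex; my=(w[...,:2]-c)@ey; m=(abs(w[...,2]-.064)<.010)&(abs(my)<.04)&(mx<-.075)&(mx>-.22)
    print(n,m.sum(),np.histogram(mx[m],bins=np.arange(-.22,-.07,.01)), mx[m].min() if m.sum() else 0)
print(move((.4263,-.0156,.40),2.917))
E
```

```text
[ 0.6036 -0.1591  0.3967] [ 0.5859 -0.2884 -0.1486] [ 0.0003  0.0694 -0.0162] -1.9208825130047253 (array([ 0.0036, -0.001 , -0.0033]), np.float64(-0.0052), 'alt', np.float64(3.1364), 'cur yaw', np.float64(3.1148))
top pointer_tip 0.57 [429. 223.] r 0.0405 ang 0.571
top tab_mark 0.39 [432. 287.] r 0.1597 ang 0.296
wrist pointer_tip 0.62 [308. 156.] r 0.0369 ang 0.549
wrist tab_mark 0.62 [311. 154.] r 0.0374 ang 0.486
brass 276 0.4651325920801094
side pointer_tip 0.6 [365. 274.] r 0.0341 ang 0.304
side tab_mark 0.4 [368. 280.] r 0.0453 ang 0.639
brass 49 0.504646426835475
wrist 3349 (array([  0,   0,   0,   0,   0,   0,   0,   0, 750, 896, 349, 948, 406,
         0]), array([-0.22, -0.21, -0.2 , -0.19, -0.18, -0.17, -0.16, -0.15, -0.14,
       -0.13, -0.12, -0.11, -0.1 , -0.09, -0.08])) -0.13770768171963663
top 606 (array([  0,   0,   0,   0,   0,   0,   0,   0, 133, 139,  63, 182,  89,
         0]), array([-0.22, -0.21, -0.2 , -0.19, -0.18, -0.17, -0.16, -0.15, -0.14,
       -0.13, -0.12, -0.11, -0.1 , -0.09, -0.08])) -0.13628410278863448
(array([ 0.1805,  0.1398, -0.0025]), np.float64(0.2031), 'alt', np.float64(-2.9385), 'cur yaw', np.float64(3.1201))
```

View pics/w3.png

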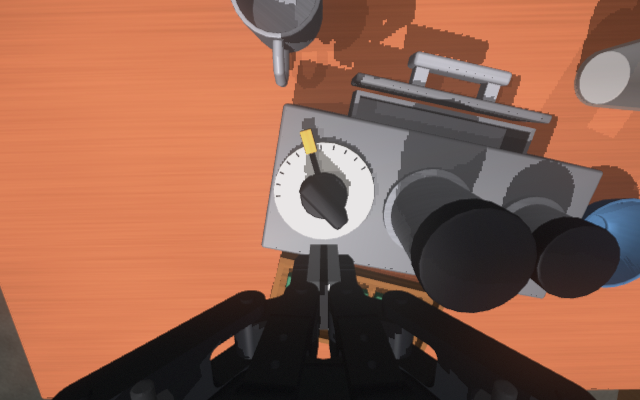

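The wrist view shows the pointer at about (311,152), running straight into the tab at (309,142). The handle bar is at about (463,70), with the drawer roughly 31 mm open. Next is the drawer.

Call:
{"name": "apply_moves", "arguments": {
  "plan": [
    [0,0.03,0.027,-0.005,0.05],
    [0,0.06,0.053,-0.005,0.1],
    [0,0.09,0.08,-0.005,0.15],
    [0,0.12,0.107,-0.005,0.203],
    [0,0.151,0.134,-0.005,0.203],
    [0,0.151,0.134,0.0,0.203],
    [0,0.151,0.134,0.04,0.203],
    [0,0.151,0.134,0.08,0.203],
    [0,0.151,0.134,0.12,0.203],
    [0,0.151,0.134,0.155,0.203],
    [0,0.151,0.134,0.184,0.203],
    [0,0.151,0.134,0.184,0.203]
  ]
}}

```text
t: 9.85
tool_pos: [0.4525, -0.0214, 0.207]
tool_rot: [-0.351, -3.109, -0.002]
contact_force: [-1.4, 0.6, -0.3]
opening: 0.0004
grip_force: 0.0
```

Run:
```python
from h import *
c=np.array([.6262,-.0613]); ex=np.array([.975,-.223])
o=telemetry.get_obs(); print(o['tool_pos'],(o['tool_pos'][:2]-c)@ex)
g=c-.120*ex; print(move((g[0],g[1],.213),2.917))
```

```text
[ 0.45248609 -0.02140073  0.20696934] -0.17826860202945596
(array([-0.0581, -0.0002, -0.0068]), np.float64(-0.0002), 'alt', np.float64(3.1414), 'cur yaw', np.float64(2.9168))
```

Call:
{"name": "apply_moves", "arguments": {
  "plan": [
    [0,-0.015,0,-0.006,0],
    [0,-0.025,0,-0.006,0],
    [0,-0.032,0,-0.006,0],
    [0,-0.038,0,-0.006,0],
    [0,-0.044,0,-0.006,0],
    [0,-0.05,0,-0.006,0],
    [0,-0.055,0,-0.006,0],
    [0,-0.058,0,-0.006,0],
    [0,-0.058,0,-0.006,0],
    [0,-0.058,0,-0.006,0]
  ]
}}

```text
t: 10.68
tool_pos: [0.5125, -0.0349, 0.2195]
tool_rot: [0.352, 3.121, -0.0]
contact_force: [-0.8, 0.5, 1.2]
opening: 0.0002
grip_force: 0.4
```

```bash
cat > d.py <<'E'
from h import *
c=np.array([.6262,-.0613]); ex=np.array([.975,-.223]); ey=np.array([.223,.975])
o=telemetry.get_obs(); print(o['tool_pos'],(o['tool_pos'][:2]-c)@ex,o['contact_force'])
for n in ('top','side','wrist'):
    w=cloud(shot(n)); mx=(w[...,:2]-c)@ex; my=(w[...,:2]-c)@ey
    m=(abs(w[...,2]-.061)<.008)&(abs(my)<.043)&(abs(my)>.028)&(mx<-.09)&(mx>-.22)
    m2=(abs(w[...,2]-.065)<.008)&(abs(my)<.09)&(abs(my)>.05)&(mx<-.065)&(mx>-.16)
    for k in (m,m2): print(n,k.sum(),np.percentile(mx[k],[2,50,98]) if k.sum() else '')
E
python3 d.py
```

```text
[ 0.51248146 -0.03492567  0.2194618 ] -0.11675704819415746 [-0.83754498  0.48922171  1.22589631]
top 0 
top 45 [-0.07792177 -0.07474003 -0.07035514]
side 54 [-0.10494041 -0.1008181  -0.09090982]
side 109 [-0.07680009 -0.07547066 -0.06921752]
wrist 209 [-0.1073814  -0.1066908  -0.10589117]
wrist 216 [-0.07953676 -0.07868538 -0.07772668]
```

Call:
{"name": "apply_moves", "arguments": {
  "plan": [
    [0,-0.002,0,0,0],
    [0,-0.003,0,0,0],
    [0,-0.003,0,0,0]
  ]
}}

```text
t: 11.08
tool_pos: [0.5139, -0.0352, 0.2191]
tool_rot: [-0.351, -3.114, -0.001]
contact_force: [-10.6, 2.0, 8.1]
opening: 0.0005
grip_force: 5.6
```

```bash
python3 d.py
```

```text
[ 0.51388201 -0.03522251  0.21909772] -0.11532532226012261 [-10.59152817   2.00421057   8.0914863 ]
top 0 
top 46 [-0.07797632 -0.0744794  -0.07046507]
side 52 [-0.10462722 -0.09978979 -0.09038916]
side 118 [-0.07669396 -0.0755171  -0.06909023]
wrist 184 [-0.10739019 -0.10668289 -0.10585081]
wrist 202 [-0.07966173 -0.07863858 -0.07758502]
```

The push force rose from under 1 N to 10.6 N while the handle stayed at -106.7 mm, so the drawer is shut. Next I back off and lift for a final check.

Call:
{"name": "apply_moves", "arguments": {
  "plan": [
    [0,0.02,0,0,0],
    [0,0.05,0,0,0],
    [0,0.06,0,-0.03,0],
    [0,0.06,0,-0.07,0],
    [0,0.06,0,-0.11,0],
    [0,0.06,0,-0.15,0],
    [0,0.06,0,-0.19,0],
    [0,0.06,0,-0.19,0],
    [0,0.06,0,-0.19,0]
  ]
}}

```text
t: 11.98
tool_pos: [0.4573, -0.0223, 0.4134]
tool_rot: [0.352, 3.113, -0.001]
contact_force: [0.3, 0.3, -0.4]
opening: 0.0002
grip_force: 0.0
```

```bash
python3 - <<'E'
from h import *
print(move((.57,-.159,.42),3.12))
E
python3 d.py
```

```text
(array([-0.1404, -0.1081, -0.0054]), np.float64(-0.2033), 'alt', np.float64(2.9383), 'cur yaw', np.float64(2.9167))
[ 0.45730569 -0.02234546  0.41342168] -0.1733588108623931 [ 0.27245756  0.33290104 -0.36256232]
top 99 [-0.10576826 -0.09802532 -0.09043226]
top 160 [-0.07794063 -0.07454389 -0.07003935]
side 77 [-0.10495574 -0.10150041 -0.09055876]
side 185 [-0.07688906 -0.07561837 -0.06876791]
wrist 440 [-0.10721821 -0.10352436 -0.09051675]
wrist 876 [-0.07958152 -0.07804915 -0.07078726]
```

Call:
{"name": "apply_moves", "arguments": {
  "plan": [
    [0,-0.036,-0.015,0,-0.1],
    [0,-0.073,-0.03,0,-0.2],
    [0,-0.109,-0.045,0,-0.2],
    [0,-0.146,-0.06,0,-0.2],
    [0,-0.182,-0.075,0,-0.2],
    [0,-0.219,-0.09,0,-0.2],
    [0,-0.219,-0.09,0,-0.2],
    [0,-0.219,-0.09,0,-0.2]
  ]
}}

```text
t: 12.8
tool_pos: [0.651, -0.16, 0.4043]
tool_rot: [-0.041, -3.134, -0.004]
contact_force: [-0.3, -0.6, -0.9]
opening: 0.0001
grip_force: 0.0
```

```bash
python3 m.py
python3 - <<'E'
from h import *
np.set_printoptions(precision=4,suppress=True)
p=shot('wrist'); w=cloud(p)
for n,xy,r in (('tall',(.6265,-.0615),.03),('short',(.6485,.0363),.025)):
    m=np.hypot(w[...,0]-xy[0],w[...,1]-xy[1])<r; print(n,m.sum(),np.nanmedian(w[m],0))
k,q=circ(w,(.603,-.158),.127,.145,.04); q2=q[:,:2]-q[:,:2].mean(0); a=np.linalg.svd(q2.T)[0][:,0]; print('knob',k,'pointer=',((np.arctan(a[1]/a[0])+.225))/2)
# rectified dial
s=.00025; n=480; H=[]; pts=[(-.06,-.06),(.06,-.06),(.06,.06),(-.06,.06)]
src=np.float32([proj(p,(.6034+a,-.1583+b,.097)) for a,b in pts]); dst=np.float32([((.06-b)/s,(.06-a)/s) for a,b in pts])
im=cv2.warpPerspective(p['img'],cv2.getPerspectiveTransform(src,dst),(n,n),flags=cv2.INTER_CUBIC)
t=cv2.resize(shot('top')['img'][90:340,210:490],(320,286)); b=np.zeros((480,320,3),np.uint8); b[:286]=t
cv2.imwrite('pics/f.png',cv2.hconcat([im,b]))
E
```

```text
[ 0.651  -0.16    0.4043] [-0.3031 -0.5772 -0.8643] [-0.006   0.0151 -0.0043] -1.8964970615007004 (array([ 0.051 , -0.0013,  0.0047]), np.float64(-0.0046), 'alt', np.float64(3.137), 'cur yaw', np.float64(3.1154))
top tab_mark 0.42 [426. 223.] r 0.0401 ang 0.437
brass 21 0.45786985183404905
wrist pointer_tip 0.63 [304. 103.] r 0.0358 ang 0.608
wrist tab_mark 0.87 [308. 100.] r 0.0366 ang 0.484
wrist tab_mark 0.23 [306.  99.] r 0.038 ang 0.521
brass 288 0.4675980641303904
side pointer_tip 0.61 [254. 243.] r 0.2418 ang -0.68
side pointer_tip 0.54 [368. 272.] r 0.0271 ang 0.282
side tab_mark 0.63 [367. 279.] r 0.0427 ang 0.565
side tab_mark 0.54 [358. 196.] r 0.2594 ang -1.898
brass 47 0.5194136458647994
tall 6842 [ 0.6252 -0.0614  0.1885]
short 3229 [0.6477 0.0363 0.1517]
knob [   0.6036   -0.1582    0.133     0.0232 1030.    ] pointer= 0.48276468700228803
```

View pics/f.png

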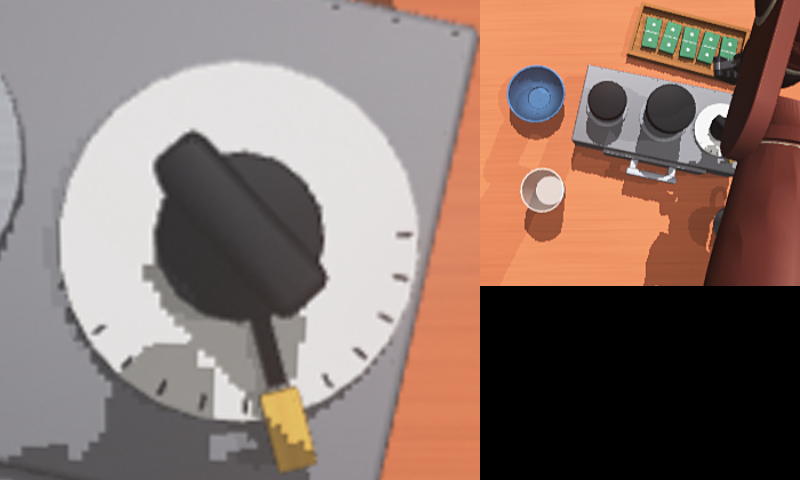

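The rectified dial shows the pointer running from (262,320) to (280,388), into the middle of the tab at (288,430). The knob puts the pointer at 0.48 rad and the tab reads about 0.47 to 0.48. Both caps are home, the drawer is shut, the cup, tumbler, bowl and tray were never approached and the arm is clear.

```bash
python3 -c "
from station import ctrl
print(ctrl.finish_job())"
```

```text
the job is handed in; nothing more can be done
None
```

The job is handed in at about 13 s of the 72 s: both caps snapped home, the drawer shut, the pointer at about 0.48 rad against the tab's 0.47–0.48, and the arm clear of everything; the judge returned no verdict.

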